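# Lift a new turbo bearing out of its case with the tongs

## Task

Open the lid of the plywood parts case all the way back until it rests on its stop, then pick up the steel tongs and use them to lift the tall bearing cartridge out of the insert: it is freshly oiled for storage, so the gripper itself must never touch it. Finish while holding it still in the tongs' jaws, a hand's breadth (about 80 mm) or more clear above the case's rim, with the lid still open and the other parts and the carton left in their places.

Things in the scene. Friction and masses are not known exactly. Their poses are not given: they have to be found in the camera images.
- case: plywood case, fixed to the bench; base 170 (its x) by 240 (its y) by 40 mm high, origin at the centre of its underside. Hinge on its +x side, lid handle on its -x side (roughly the robot's left); its +y points roughly away from the robot. Foam insert: 4 pockets 42 mm square, floor 28 mm above the bench, at x = +-35, y = +-40 mm; one holds the cartridge, the others parts no higher than 42 mm
- lid (a joint): hinge of the lid, rad: 0 shut, 1.85 open on its stop. The lid is 55 mm deep (its top 95 mm above the bench when shut), about 0.45 kg; it falls shut if let go below about 1.1 and falls back on to its stop if let go above about 1.3
- lid_hinge (a point): middle of the lid's hinge axis, on the case's +x long side 40 mm above the bench; the axis runs along the case's y; the lid opens by swinging its handle side up and over towards the case's +x
- lid_handle (a point): middle of the lid's bow handle: round steel bar 10 mm thick, 90 mm long, parallel to the hinge axis, 42 mm (to its axis) out from the lid's upright face on the case's -x side, 68 mm above the bench when shut; 212 mm horizontally and 28 mm vertically from the hinge axis. It can turn between fingers
- tongs_grip (a point): place to grip the spring tongs (also their balance point): midway between their two arms, 9 mm above the bench; x points along them to the jaws, z up. One steel strip on edge, 18 mm high, 245 mm long, 0.12 kg. Bow end 119 mm behind, jaw middle 108 mm ahead, jaw ends 126 mm. At rest 54 mm across outside here, jaws 60 mm apart. Squeezed to 44 mm: jaws 40 mm apart; to 38 mm: 28 mm
- jaw_left: rubber lining of the tongs' left jaw, 30 mm (x) by 3 mm by 18 mm high, origin at its centre; fixed to the left arm
- jaw_right: rubber lining of the tongs' right jaw, same size, fixed to the right arm
- tongs: the same tongs: origin directly below point tongs_grip on the underside, same axes, fixed to the left arm. The arms are straight for 30 mm either way of the grip. Squeezing them against their spring (about 9 N at 44 mm across, 13 N at 38 mm) closes the jaws, easing them opens the jaws again; at 38 mm across, arms and jaws are parallel
- cartridge_center (a point): centre (half-way up) of the bearing cartridge: a steel cylinder 28 mm in diameter and 48 mm high with two fine grooves round it, standing upright and loose in one pocket of the insert under the lid, 52 mm above the bench; its top stands 36 mm above the case's rim. The only tall part in the case. About 0.12 kg
- cartridge: the same cartridge, origin at the centre of its lower end
- thrust_ring: brass ring, 36 mm in diameter, 8 mm high, in a pocket of the insert: leave alone
- collar: flanged steel collar, 32 mm in diameter, 14 mm high, in a pocket of the insert: leave alone
- bush: copper bush, 22 mm in diameter, 12 mm high, in a pocket of the insert: leave alone
- carton: small blue parts carton, 75 by 105 by 60 mm high, on the bench beyond the work: leave alone

How it is judged:
By the outcome, as a careful person would: the job done as asked, in the order asked, and still so for the second after the job is handed in, while the arm keeps its last pose, push and grip.
It also fails if it takes over 58 s, if anything falls off the work surface, if the arm or the gripper's body presses on something with over 40 N, if the wrist force passes 120 N, or if a joint passes its speed limit or range.

## Robot

A 6-joint arm with a two-finger parallel gripper is mounted at the origin on the work surface. World frame = base frame: x ahead of the robot, y to its left, z up, the work surface at z = 0. Lengths are in mm, angles in rad, forces in N, time in s.
With the tool pointing down it reaches from about 275 to 750 mm from the base axis. Payload 10.2 kg.
Tool frame: the origin (TCP) lies at the very end of the fingers, on their centre line; the grasp point (between the pads) lies 19 mm behind it (ctrl.grip_depth is the distance from the TCP to the grasp point, in mm); z points along the fingers, x is the direction in which the jaws open and shut, and the axes are right-handed (so a half turn about z gives the same grasp; the last joint's range is limited). The gripper opens to 85 mm and grips with 20 to 120 N. Pads are 22 mm wide; open, the fingers measure 114 mm over their backs; the gripper's body (76 mm by 85 mm) begins 54 mm behind the grasp point. The pads swing forward as they close: fully open they stand 13 mm farther back than shut.
Start: joints at [-1.446, 0.313, 1.498, -0, 1.331, -0.223], TCP at [178.923, -493.576, 231.294] pointing down, gripper open.
Joint ranges: [-2.94, 2.94], [-0.97, 2.17], [0.19, 2.56], [-1.23, 4.37], [0.02, 3.11], [-2.88, 2.88]. Speed limits (rad/s): [2.39, 2.39, 3.01, 3.14, 3.14, 3.14].

## Interface

Orientations are given as a unit quaternion [w, x, y, z].
In Python, from rig import ctrl gives the robot as it stands.
- The arm moves only by the tool play_rows, never from a script. Its argument "motion" is a list of rows, each a list of 2 entries, a list of its own where there are three numbers: the shift along the tool's x, y, z in mm, then the turn, a rotation vector about the tool's x, y, z in degrees. A call has 1 to 20 rows; each row shifts and turns the commanded pose from where the row before left it, along the tool's axes as they then stand; what a row does not reach is not made up. A row lasts 1/12 s, in which the tool goes at most 41.7 mm and 7.16 degrees, less where a joint would pass 70% of its speed; a pose out of reach is approached as far as the arm can. A call with a gripper value outside its range is refused whole. "fingers" is the finger opening in mm, from 0 to 85.4, set as the call begins (left out, the last holds). The fingers move at their own pace and stop on an object; "squeeze" is the grip in N (left out, the last holds). Time passes only in rows, so rows that do not move let the fingers close. It gives the time, the measured TCP pose, the force and the opening at its end, in the units of the state.
- ctrl.sense(): the state, without advancing time (a new reading comes with each control period).
- ctrl.capture(name): name is "scene" or "top" or "wrist"; returns the picture (400x640x3 uint8, red, green, blue); there is no depth.
- ctrl.get_calibration(name): a dict with "K" (3x3 intrinsics, pixels), "k1" (the pictures are not rectified: a ray, as slopes to the right and down, at radius r is drawn at 1 + k1 r^2 times it, then the intrinsics apply), "R" (3x3) and "t" (3): a world point X has camera coordinates R X + t; the wrist camera has in their place "tool_from_camera" (4x4, takes a point from camera to tool coordinates, whose origin is the TCP and whose axes are the tool frame's). Camera axes: x right, y down, z forward; pixel columns grow to the right and rows downward; lengths in mm; the calibration is good to about 2 mm. A picture is of the moment at which its call begins: read the wrist's pose just before it. get_calibration takes no time and is no camera call.
- ctrl.finish_job(): hands the job in, once; it reports no verdict.
Trained networks look in the newest picture that a camera, given by its name, has taken for a name from the list of things; names that differ only in an ending like _2 or _b are one class to them, and where a whole thing is asked for, a point or a joint stands for the part that bears it (a point fixed in the world has none). Each returns a list of dicts, best first, with "p" (0 to 1); they miss things now and then, are a little off and sometimes report something else, mostly with a low value. They report only what shows in the picture. A call takes as long as a camera call.
- ctrl.spot_in(camera, name): "position" ([column, row] as shares, 0 to 1, of the picture: columns of its width, rows of its height, amid what is visible of it).
The state is a dict: "time_s": time; "joints": joint angles; "dq": joint speeds; "tau": joint torques, N m; "eef_pos": TCP position; "ee_rot": TCP orientation; "force": force on the tool from outside, world axes, zero at the start; "wrist_torque": the same for the moment, N m; "grip_width": opening from 0.0 (shut) to 1.0 (fully open).
Only numpy, scipy, OpenCV 4.12 (cv2) and the standard library are available. Lean on these libraries where they do the work, as an engineer would, in place of code of your own. Each camera call takes 0.05 s, during which the arm holds its last target. There are 200 camera calls.

## Working session

There is one attempt and no reset: what is moved stays moved. The work goes in short steps, Python scripts to look and compute and a tool call to move; the robot and the scene stay as the last step left them, time stands still between calls to the robot, and variables do not carry over. Pictures are saved under pics/ and viewed, about 8 in all and at most 12, crops included, and the job is handed in when it is done.

Besides the shell and the picture viewer there is one more tool, called after ">>>" as a command line: name --argument value ..., lists and objects as JSON in quotes. play_rows: Moves the arm, as the interface text tells. Its arguments: {"type":"object","properties":{"motion":{"type":"array"},"fingers":{"type":"number"},"squeeze":{"type":"number"}},"required":["motion"]}

```bash
ls; mkdir -p pics; cat > h.py <<'E'
import numpy as np, cv2
from rig import ctrl
from scipy.spatial.transform import Rotation as R
def shot(cam,fn=None):
    s=ctrl.sense(); im=ctrl.capture(cam)
    if fn: cv2.imwrite('pics/'+fn,im[:,:,::-1])
    return s,im
def pose(s):
    q=s['ee_rot']; T=np.eye(4); T[:3,:3]=R.from_quat([q[1],q[2],q[3],q[0]]).as_matrix(); T[:3,3]=s['eef_pos']; return T
def cam(name,s=None):
    c=ctrl.get_calibration(name); K=np.array(c['K'])
    if name=='wrist':
        M=np.linalg.inv(pose(s)@np.array(c['tool_from_camera']))
    else:
        M=np.eye(4);M[:3,:3]=c['R'];M[:3,3]=c['t']
    return K,c['k1'],M
def ray(name,px,s=None):
    K,k1,M=cam(name,s); d=np.linalg.inv(K)@[px[0],px[1],1]; x=d[:2].copy()
    for _ in range(20): x=d[:2]/(1+k1*(x@x))
    Mi=np.linalg.inv(M); return Mi[:3,3], Mi[:3,:3]@np.array([x[0],x[1],1])
def onz(name,px,z,s=None):
    o,d=ray(name,px,s); return o+d*(z-o[2])/d[2]
def proj(name,X,s=None):
    K,k1,M=cam(name,s); p=M[:3,:3]@X+M[:3,3]; x=p[:2]/p[2]; x=x*(1+k1*(x@x)); return (K@[x[0],x[1],1])[:2]
def spot(name,thing):
    return [(round(r['p'],2),np.round(np.array(r['position'])*[640,400],1)) for r in ctrl.spot_in(name,thing)]
def tri(a,pa,b,pb,sa=None,sb=None):
    o1,d1=ray(a,pa,sa);o2,d2=ray(b,pb,sb);A=np.stack([d1,-d2],1);t=np.linalg.lstsq(A,o2-o1,rcond=None)[0]
    p,q=o1+d1*t[0],o2+d2*t[1]; return (p+q)/2,np.linalg.norm(p-q)
E
python3 - <<'E'
from h import *
s,_=shot('scene','s0.png'); shot('top','t0.png')
print(s)
for n in ['case','lid_handle','lid_hinge','tongs_grip','jaw_left','jaw_right','carton']:
    a,b=spot('scene',n)[:2],spot('top',n)[:2]
    print(n,a,b)
    if a and b: print(tri('scene',a[0][1],'top',b[0][1]))
a,b=cv2.imread('pics/s0.png'),cv2.imread('pics/t0.png')
for c in('scene','top'): print(ctrl.get_calibration(c)['t'],np.linalg.inv(cam(c)[2])[:3,3])
E
```

```text
pics
{'time_s': 0.0, 'joints': array([-1.44641159e+00,  3.13462131e-01,  1.49845430e+00,  2.09922244e-05,
        1.33101693e+00, -2.23374224e-01]), 'dq': array([ 2.64667334e-04,  1.00800295e-03,  3.89388186e-05, -4.07009670e-04,
        1.26720657e-03,  2.47541357e-04]), 'tau': array([ 2.03071097e-03, -4.12258601e+01, -2.59743369e+01, -7.41678036e-05,
        4.05945611e-03,  1.64091563e-05]), 'eef_pos': array([ 178.88811754, -493.29970879,  230.7223978 ]), 'ee_rot': array([-5.03724521e-04,  8.18775449e-01, -5.74113503e-01, -4.42422555e-04]), 'force': array([ 0.22412834, -0.26684402,  0.44257079]), 'wrist_torque': array([ 0.01328773, -0.00396355,  0.01741968]), 'grip_width': 1.0036468249546069}
case [(0.61, array([240.2, 270.3]))] [(0.7, array([417.2, 229.7])), (0.66, array([207.2, 296.8]))]
(array([ 601.6244003 , -147.0619783 ,   54.18242554]), np.float64(4.866281583587611))
lid_handle [(0.81, array([240.6, 263.4]))] [(0.98, array([420. , 229.5]))]
(array([ 602.6357726 , -147.41529419,   72.23172893]), np.float64(8.395011128297856))
lid_hinge [(0.98, array([244.8, 271.3]))] [(0.79,
[... 189 characters left out ...]
98, array([208.1, 280.6])), (0.66, array([248.1, 126.9]))]
(array([488.90882531, 228.46666836,  22.19148812]), np.float64(24.922141131370278))
jaw_left [(0.62, array([329. , 172.5])), (0.36, array([241.6, 270.5]))] [(0.3, array([415.9, 232. ]))]
(array([651.59697859, -78.4453721 , 241.40852   ]), np.float64(141.30218438895932))
jaw_right [] []
carton [(0.67, array([414.9, 215.2]))] [(0.66, array([247.3, 125.2])), (0.57, array([213.1, 237.1]))]
(array([799.36849271, 173.97295871,  15.78354702]), np.float64(4.264619103556339))
[-579.2258522  -116.63926551 1164.92741446] [ 973.25101219 -559.59416575  667.6825773 ]
[ -1.88649486 646.73183292 885.59900174] [558.4321613   31.78892746 943.23602548]
```

```bash
sleep 0
python3 - <<'E'
from h import *
a,b=cv2.imread('pics/s0.png'),cv2.imread('pics/t0.png')
cv2.imwrite('pics/b.png',cv2.resize(b,(800,500),interpolation=cv2.INTER_CUBIC))
E
```

```text
(no output)
```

View pics/b.png

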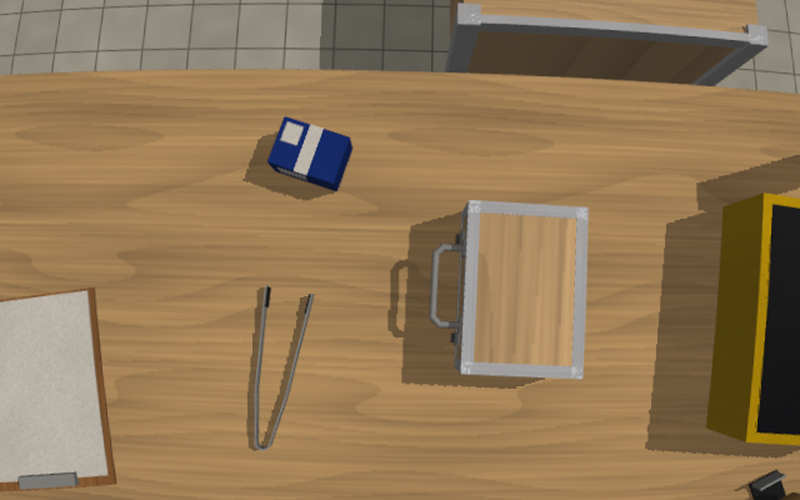

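View pics/s0.png

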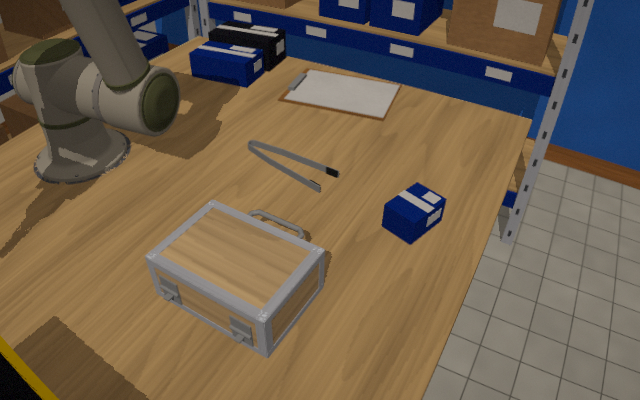

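The top view shows the case with its lid corners at about (468,201), (587,208), (581,378) and (459,374), and the handle bar near (433,288), all in 800-px coordinates. The tongs have their bow at (262,447) and jaws at (267,290) and (311,296). The scene view agrees, with the carton beyond.

```bash
python3 - <<'E'
from h import *
f=.8
C=[onz('top',np.array(p)*f,95) for p in [(468,201),(587,208),(581,378),(459,374)]]
C=np.array(C); print(C.round(1)); print([np.linalg.norm(C[i]-C[(i+1)%4]).round(1) for i in range(4)])
m=C.mean(0); ex=(C[1]+C[2]-C[0]-C[3]);ex/=np.linalg.norm(ex); ey=C[0]+C[1]-C[2]-C[3];ey/=np.linalg.norm(ey)
print('c',m,ex,ey,np.degrees(np.arctan2(ex[1],ex[0])),np.degrees(np.arctan2(-ey[0],ey[1])))
for p in [(436,250),(433,288),(434,320)]: print('bar',onz('top',np.array(p)*f,68).round(1))
print('expected handle',(m-ex*127).round(1))
S=np.array([onz('scene',p,95) for p in [(326,247),(266,320),(148,257),(213,203)]]);print('scene corners',S.round(1),S.mean(0))
for p in [(262,447),(267,289),(311,296),(259,370),(287,370),(256,425)]: print('tongs',p,onz('top',np.array(p)*f,18).round(1))
for p in [(249,144),(338,173),(320,188)]: print('tongs S',onz('scene',p,18).round(1))
E
```

```text
[[ 717.6  -64.4   95. ]
 [ 711.9 -235.4   95. ]
 [ 472.1 -225.3   95. ]
 [ 477.   -54.2   95. ]]
[np.float64(171.1), np.float64(240.0), np.float64(171.2), np.float64(240.8)]
c [ 594.64803398 -144.82298662   95.        ] [-0.03089502 -0.99952264  0.        ] [ 0.99911466 -0.04207024  0.        ] -91.77043573230875 -92.41115904602594
bar [650.3 -21.8  68. ]
bar [595.8 -18.3  68. ]
bar [550.3 -20.3  68. ]
expected handle [598.6 -17.9  95. ]
scene corners [[ 721.1  -61.2   95. ]
 [ 715.6 -232.1   95. ]
 [ 480.5 -226.7   95. ]
 [ 489.1  -65.5   95. ]] [ 601.5728293  -146.39193366   95.        ]
tongs (262, 447) [354.9 230.7  18. ]
tongs (267, 289) [591.6 229.3  18. ]
tongs (311, 296) [582.5 162.2  18. ]
tongs (259, 370) [469.9 237.7  18. ]
tongs (287, 370) [471.  195.4  18. ]
tongs (256, 425) [387.6 240.4  18. ]
tongs S [361.9 218.3  18. ]
tongs S [601.9 221.3  18. ]
tongs S [592.8 154.5  18. ]
```

```bash
cat >> h.py <<'E'
def rows(tgt,yaw,n,s=None,tool=None):
    """n equal rows taking the tool to tgt, tool down, tool x at yaw (deg)"""
    s=s or ctrl.sense(); T=pose(s)
    Rt=np.array([[np.cos(yaw),np.sin(yaw),0],[np.sin(yaw),-np.cos(yaw),0],[0,0,-1]]) if 0 else None
    y=np.radians(yaw); Rt=np.stack([[np.cos(y),np.sin(y),0],[np.sin(y),-np.cos(y),0],[0,0,-1]],1)
    w=R.from_matrix(T[:3,:3].T@Rt).as_rotvec(); r=R.from_rotvec(w/n).as_matrix()
    A=np.zeros((3,3));Q=T[:3,:3].copy()
    for _ in range(n): A+=Q; Q=Q@r
    v=np.linalg.solve(A,np.array(tgt)-T[:3,3])
    print(n,'x',v.round(2),np.degrees(w/n).round(2),'| total turn',np.degrees(w).round(1),'|',abs(v).max().round(1))
E
python3 - <<'E'
from h import *
rows((600,-18,170),-92.1,20)
E
```

```text
20 x [-20.12 -24.83   3.06] [0.  0.  1.1] | total turn [ 0.  0. 22.] | 24.8
```

>>> play_rows --motion '[[[-20.1,-24.8,3.06],[0,0,1.1]],[[-20.1,-24.8,3.06],[0,0,1.1]],[[-20.1,-24.8,3.06],[0,0,1.1]],[[-20.1,-24.8,3.06],[0,0,1.1]],[[-20.1,-24.8,3.06],[0,0,1.1]],[[-20.1,-24.8,3.06],[0,0,1.1]],[[-20.1,-24.8,3.06],[0,0,1.1]],[[-20.1,-24.8,3.06],[0,0,1.1]],[[-20.1,-24.8,3.06],[0,0,1.1]],[[-20.1,-24.8,3.06],[0,0,1.1]],[[-20.1,-24.8,3.06],[0,0,1.1]],[[-20.1,-24.8,3.06],[0,0,1.1]],[[-20.1,-24.8,3.06],[0,0,1.1]],[[-20.1,-24.8,3.06],[0,0,1.1]],[[-20.1,-24.8,3.06],[0,0,1.1]],[[-20.1,-24.8,3.06],[0,0,1.1]],[[-20.1,-24.8,3.06],[0,0,1.1]],[[-20.1,-24.8,3.06],[0,0,1.1]],[[-20.1,-24.8,3.06],[0,0,1.1]],[[-20.1,-24.8,3.06],[0,0,1.1]]]' --fingers 30 --squeeze 25

```text
time_s: 2.47
eef_pos: [600.4, -16.9, 169.9]
ee_rot: [0.0, -0.694, 0.72, 0.0]
force: [0.5, -0.2, -0.6]
grip_width: 0.348
```

>>> play_rows --motion '[[[0,0,0],[0,0,0]]]'

```text
time_s: 2.55
eef_pos: [601.7, -15.0, 168.8]
ee_rot: [0.0, -0.695, 0.719, 0.0]
force: [0.9, 0.3, -0.5]
grip_width: 0.351
```

```bash
python3 - <<'E'
from h import *
s,_=shot('wrist','w1.png'); print(s['time_s'],s['eef_pos'],s['grip_width'],s['force'])
print(np.linalg.inv(cam('wrist',s)[2])[:3].round(2))
for n in ['lid_handle','case']:
    for p,px in spot('wrist',n): print(n,p,px,onz('wrist',px,68,s).round(1))
print('pred handle px',proj('wrist',np.array([601,-18,68]),s))
E
```

```text
2.55 [601.73756355 -15.03304923 168.80816749] 0.3505056691938292 [ 0.85877542  0.27299512 -0.52770192]
[[-3.0000e-02 -9.4000e-01 -3.3000e-01  6.8704e+02]
 [-1.0000e+00  3.0000e-02  1.0000e-02 -1.7440e+01]
 [ 0.0000e+00  3.3000e-01 -9.5000e-01  3.1089e+02]]
lid_handle 0.57 [512.4 170.4] [ 619.5 -150.8   68. ]
case 0.83 [508.  167.1] [ 622.1 -147.2   68. ]
pred handle px [328.5597358  200.53641785]
```

View pics/w1.png

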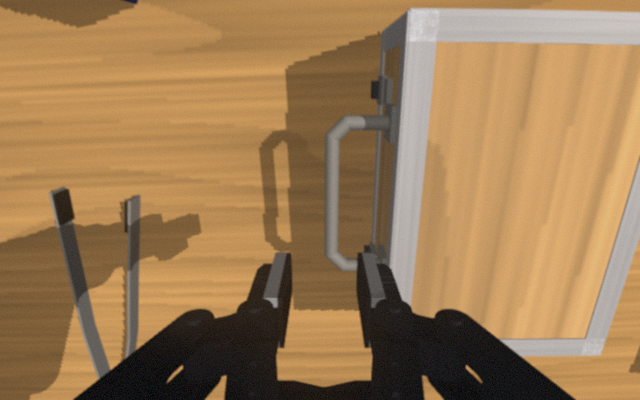

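The wrist view shows the handle bar upright at column 333, rows 120–265, with the lid to its right. The tongs' jaws are at lower left, near (62,205) and (132,215).

```bash
python3 - <<'E'
from h import *
s=ctrl.sense(); s['eef_pos']=np.array([601.74,-15.03,168.81])
for p in [(333,140),(333,192),(332,245)]: print(onz('wrist',p,68,s).round(1))
for p in [(410,10),(395,352)]: print('corner',onz('wrist',p,95,s).round(1))
for p in [(62,187),(137,195)]: print('jaw',onz('wrist',p,18,s).round(1))
rows((602,-20.5,50),-92.1,8)
E
```

```text
[645.4 -22.6  68. ]
[607.4 -21.6  68. ]
[564.5 -19.6  68. ]
corner [720.8 -66.6  95. ]
corner [484.3 -65.6  95. ]
jaw [604.3 217.3  18. ]
jaw [594.4 151.4  18. ]
8 x [ 0.24 -0.38 14.98] [ 0.01 -0.    0.01] | total turn [ 0.  -0.   0.1] | 15.0
```

>>> play_rows --motion '[[[3,0,15],[0,0,0]],[[3,0,15],[0,0,0]],[[0,0,15],[0,0,0]],[[0,0,15],[0,0,0]],[[0,0,15],[0,0,0]],[[0,0,15],[0,0,0]],[[0,0,15],[0,0,0]],[[0,0,14],[0,0,0]],[[0,0,0],[0,0,0]]]'

```text
time_s: 3.45
eef_pos: [599.3, -25.4, 52.5]
ee_rot: [0.0, -0.694, 0.72, -0.001]
force: [-0.3, 2.4, 4.1]
grip_width: 0.349
```

>>> play_rows --motion '[[[0,0,0],[0,0,0]],[[0,0,0],[0,0,0]],[[0,0,0],[0,0,0]],[[0,0,0],[0,0,0]],[[0,0,0],[0,0,0]]]' --fingers 5

```text
time_s: 3.87
eef_pos: [599.2, -20.0, 52.4]
ee_rot: [0.003, -0.694, 0.72, 0.002]
force: [2.7, 28.0, 7.8]
grip_width: 0.102
```

```bash
python3 - <<'E'
import numpy as np
a=np.radians(7.52+np.arange(0,21)*5.2); r=213.8
print(np.c_[-r*np.diff(np.cos(a)),-r*np.diff(np.sin(a))].round(1).tolist())
E
```

```text
[[3.4, -19.1], [5.1, -18.7], [6.8, -18.2], [8.4, -17.5], [10.0, -16.6], [11.4, -15.7], [12.8, -14.6], [14.1, -13.3], [15.2, -12.0], [16.3, -10.6], [17.1, -9.1], [17.9, -7.5], [18.5, -5.8], [19.0, -4.1], [19.2, -2.4], [19.4, -0.6], [19.4, 1.1], [19.2, 2.9], [18.8, 4.6], [18.3, 6.3]]
```

>>> play_rows --motion '[[[-3.5,0,0],[0,0,0]],[[1.7,0,-9.6],[0,0,0]],[[1.7,0,-9.5],[0,0,0]],[[5.1,0,-18.7],[0,0,0]],[[6.8,0,-18.2],[0,0,0]],[[8.4,0,-17.5],[0,0,0]],[[10,0,-16.6],[0,0,0]],[[0,0,0],[0,0,0]]]'

```text
time_s: 4.53
eef_pos: [598.1, -54.3, 145.6]
ee_rot: [0.002, -0.694, 0.72, -0.0]
force: [-1.5, 15.1, 8.9]
grip_width: 0.103
```

>>> play_rows --motion '[[[9.5,0,-15.5],[0,0,0]],[[12.3,0,-14.6],[0,0,0]],[[14,0,-13.3],[0,0,0]],[[15.2,0,-12],[0,0,0]],[[16.3,0,-10.6],[0,0,0]],[[17.1,0,-9.1],[0,0,0]],[[17.9,0,-7.5],[0,0,0]],[[18.5,0,-5.8],[0,0,0]]]'

```text
time_s: 5.2
eef_pos: [593.4, -176.2, 232.1]
ee_rot: [0.001, -0.694, 0.72, -0.001]
force: [1.7, -0.7, -2.7]
grip_width: 0.103
```

>>> play_rows --motion '[[[0,0,0],[0,0,0]]]'

```text
time_s: 5.28
eef_pos: [593.3, -178.8, 232.6]
ee_rot: [0.001, -0.693, 0.721, -0.002]
force: [-1.3, 3.0, 11.3]
grip_width: 0.105
```

>>> play_rows --motion '[[[19,0,-4.1],[0,0,0]],[[19.2,0,-2.4],[0,0,0]],[[19.4,0,-0.6],[0,0,0]],[[19.4,0,1.1],[0,0,0]],[[19.2,0,2.9],[0,0,0]],[[18.8,0,4.6],[0,0,0]],[[10,0,3.5],[0,0,0]],[[0,0,0],[0,0,0]],[[0,0,0],[0,0,0]]]'

```text
time_s: 6.03
eef_pos: [588.5, -302.4, 225.4]
ee_rot: [-0.0, -0.693, 0.721, -0.001]
force: [0.2, -2.1, 5.7]
grip_width: 0.105
```

>>> play_rows --motion '[[[0,0,0],[0,0,0]],[[0,0,0],[0,0,0]],[[0,0,0],[0,0,0]],[[0,0,0],[0,0,0]]]' --fingers 35

```text
time_s: 6.37
eef_pos: [588.8, -300.2, 224.2]
ee_rot: [-0.0, -0.694, 0.72, 0.0]
force: [-1.1, -0.7, -1.0]
grip_width: 0.411
```

>>> play_rows --motion '[[[0,0,-10],[0,0,0]],[[0,0,-25],[0,0,0]],[[-5,0,-25],[0,0,0]],[[-20,0,-10],[0,0,0]],[[-30,0,0],[0,0,0]],[[-35,0,0],[0,0,0]],[[-35,0,0],[0,0,0]],[[-35,0,0],[0,0,0]],[[-40,0,0],[0,0,0]],[[-40,0,0],[0,0,0]],[[-40,0,0],[0,0,0]],[[-40,0,0],[0,0,0]],[[-40,0,0],[0,0,0]],[[-40,0,0],[0,0,0]],[[-30,0,0],[0,0,0]]]' --fingers 80

```text
time_s: 7.62
eef_pos: [604.2, 133.0, 295.6]
ee_rot: [0.001, -0.695, 0.719, -0.0]
force: [0.1, -1.1, -0.6]
grip_width: 0.934
```

```bash
python3 - <<'E'
from h import *
s,w=shot('wrist'); print(s['time_s'],s['eef_pos'],s['grip_width'],s['force'])
_,t=shot('top','t1.png'); _,c=shot('scene','s1.png')
cv2.imwrite('pics/m1.png',np.hstack([cv2.resize(t[130:350,180:540],(400,244)),cv2.resize(w,(400,250))[:244]])[:,:,::-1])
cv2.imwrite('pics/w2.png',w[:,:,::-1])
for n in ['cartridge_center','thrust_ring','collar','bush','tongs_grip','jaw_left','jaw_right']:
    print(n,[spot(c,n)[:2] for c in('top','scene','wrist')])
cv2.imwrite('pics/m2.png',np.hstack([cv2.resize(t[150:330,180:540],(800,400)),])[:,:,::-1])
E
```

```text
7.6167 [604.21840937 132.96922084 295.64985012] 0.9335443817161156 [ 0.14523969 -1.12645945 -0.57972213]
cartridge_center [[(0.55, array([437.9, 209. ]))], [(0.79, array([245.2, 291.1]))], [(0.76, array([616. , 118.7]))]]
thrust_ring [[(0.64, array([424.6, 254.5]))], [(0.4, array([210.1, 277.4]))], [(0.84, array([584.7, 189. ]))]]
collar [[(0.54, array([392.7, 251.8]))], [(0.47, array([176.1, 296.9]))], [(0.87, array([525.5, 185. ]))]]
bush [[], [(0.51, array([269.3, 271.7])), (0.32, array([174.6, 294.9]))], [(0.65, array([541., 112.])), (0.17, array([629.2, 221.8]))]]
tongs_grip [[(0.58, array([206.5, 276.8]))], [(0.88, array([292.5, 156. ]))], []]
jaw_left [[], [], [(0.24, array([610.5, 117.7])), (0.18, array([248.6, 230.6]))]]
jaw_right [[], [(0.43, array([177.1, 294.7]))], []]
```

View pics/m2.png

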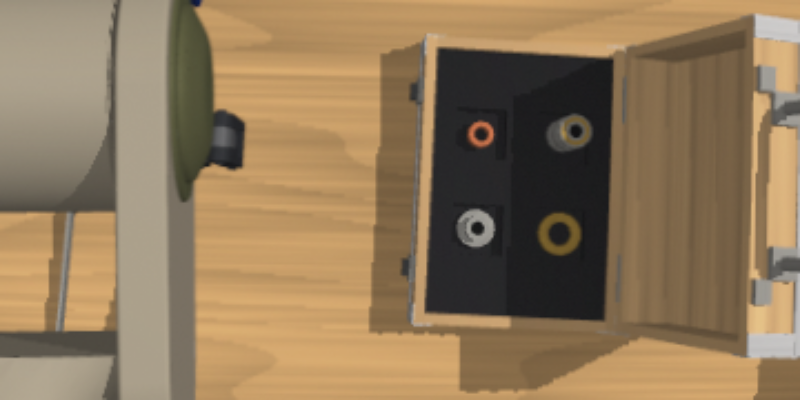

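View pics/w2.png

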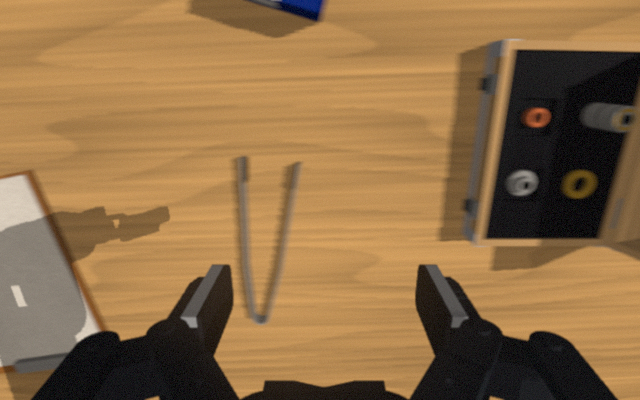

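The lid is open on its stop. The cartridge stands in the far pocket on the lid side, at about (612,118) in the wrist picture. The tongs show their jaw ends at (241,157) and (297,163), with the bow at (260,322).

```bash
python3 - <<'E'
from h import *
s=ctrl.sense()
s0=dict(s); s0['eef_pos']=np.array([604.22,132.97,295.65]); print(s['eef_pos'],s['time_s'])
P=[onz('wrist',p,18,s0) for p in [(241,157),(297,163),(260,322)]]; print(np.round(P,1))
u=(P[0]+P[1])/2-P[2]; print(np.linalg.norm(u)); u/=np.linalg.norm(u); g=P[2]+u*119; j=(P[0]+P[1])/2-u*126
print('yaw',np.degrees(np.arctan2(u[1],u[0])),'grip from bow',g.round(1),'from jaws',j.round(1))
for px,z,n in [((617,118),76,'cart top?'),((536,117),40,'bush'),((580,184),36,'ring'),((521,183),42,'collar')]: print(n,onz('wrist',px,z,s0).round(1))
print('top cart',onz('top',np.array([575/800*360+180,131/400*180+150]),76))
for px,n in [((480,134),'bush'),((559,234),'ring'),((476,228),'collar')]: print(n,onz('top',np.array([px[0]/800*360+180,px[1]/400*180+150]),40).round(1))
rows((480,205,150),-98,12,s)
E
```

```text
[604.71387061 129.6235061  294.60924913] 8.8167
[[601.  234.4  18. ]
 [591.  166.6  18. ]
 [357.7 234.6  18. ]]
240.71414925724963
yaw -8.143457122551354 grip from bow [475.5 217.7  18. ] from jaws [471.3 218.3  18. ]
cart top? [ 640.8 -170.4   76. ]
bush [ 639.7 -106.5   40. ]
ring [ 557.4 -176.    36. ]
collar [563.1 -99.5  42. ]
top cart [ 636.46894645 -183.32096738   76.        ]
bush [ 635.7 -111.6   40. ]
ring [ 553.3 -178.6   40. ]
collar [ 557.5 -108.7   40. ]
12 x [-5.39 10.89 12.05] [0.   0.   0.49] | total turn [0.  0.  5.9] | 12.1
```

>>> play_rows --motion '[[[-6,10.9,12],[0,0,0.5]],[[-6,10.9,12],[0,0,0.5]],[[-6,10.9,12],[0,0,0.5]],[[-6,10.9,12],[0,0,0.5]],[[-6,10.9,12],[0,0,0.5]],[[-6,10.9,12],[0,0,0.5]],[[-6,10.9,12],[0,0,0.5]],[[-6,10.9,12],[0,0,0.5]],[[-6,10.9,12],[0,0,0.5]],[[-6,10.9,12],[0,0,0.5]],[[-6,10.9,12],[0,0,0.5]],[[-6,10.9,12],[0,0,0.5]],[[0,0,0],[0,0,0]],[[0,0,0],[0,0,0]],[[0,0,0],[0,0,0]]]' --fingers 82

```text
time_s: 10.07
eef_pos: [481.4, 212.1, 151.5]
ee_rot: [0.001, -0.656, 0.755, -0.0]
force: [0.3, -0.3, 1.0]
grip_width: 0.96
```

```bash
python3 - <<'E'
from h import *
s,w=shot('wrist','w3.png'); print(s['time_s'],s['eef_pos'],s['grip_width'],s['force'],s['dq'].round(3))
for n in ['tongs_grip','jaw_left','jaw_right']: print(n,spot('wrist',n))
E
```

```text
10.0667 [481.41897082 212.06951393 151.48941336] 0.960376717334434 [ 0.3312264  -0.28074885  1.03930142] [-0.005  0.001 -0.005  0.001 -0.003  0.001]
tongs_grip [(0.96, array([351.3, 173.7]))]
jaw_left [(0.8, array([285.4,  60.1]))]
jaw_right [(0.73, array([360.2,  55.8]))]
```

View pics/w3.png

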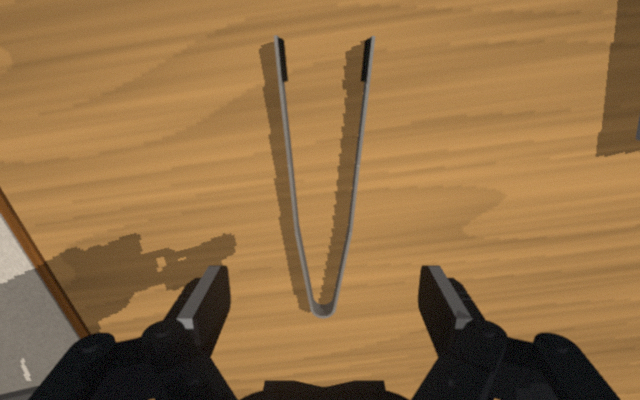

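The tongs lie straight along the tool's -y: jaw ends at (279,38) and (372,38), bow at (323,314).

```bash
python3 - <<'E'
from h import *
s=ctrl.sense();T=np.linalg.inv(pose(s))
def g(P,l):
    P=np.array(P);u=(P[0]+P[1])/2-P[2]; L=np.linalg.norm(u); u/=L
    a=P[2]+u*119;b=(P[0]+P[1])/2-u*126
    print(l,P.round(1).tolist(),L.round(1),'yaw',np.degrees(np.arctan2(u[1],u[0])).round(2),a.round(1),b.round(1),'in tool',(T@np.r_[(a+b)/2,1]).round(1),'u tool',(T[:3,:3]@u).round(3))
g([onz('wrist',p,18,s) for p in [(279,38),(372,38),(323,314)]],'w')
E
```

```text
w [[597.0, 228.7, 18.0], [587.6, 162.3, 18.0], [357.4, 230.9, 18.0]] 237.5 yaw -8.56 [475.1 213.2  18. ] [467.7 214.3  18. ] in tool [ -0.3  10.  133.1   1. ] u tool [ 0.008 -1.     0.001]
```

>>> play_rows --motion '[[[0,5,10],[0,0,0.4]],[[0,5,20],[0,0,0]],[[0,0,25],[0,0,0]],[[0,0,25],[0,0,0]],[[0,0,25],[0,0,0]],[[0,0,20],[0,0,0]],[[0,0,12],[0,0,0]],[[0,0,6],[0,0,0]],[[0,0,0],[0,0,0]],[[0,0,0],[0,0,0]]]'

```text
time_s: 11.1
eef_pos: [471.1, 213.7, 8.2]
ee_rot: [0.0, -0.653, 0.757, -0.0]
force: [-0.1, -0.6, -0.4]
grip_width: 0.957
```

>>> play_rows --motion '[[[0,0,0],[0,0,0]],[[0,0,0],[0,0,0]],[[0,0,0],[0,0,0]],[[0,0,0],[0,0,0]]]' --fingers 60

```text
time_s: 11.43
eef_pos: [470.8, 213.8, 8.1]
ee_rot: [0.0, -0.653, 0.757, -0.0]
force: [-0.0, 0.3, -0.0]
grip_width: 0.699
```

```bash
python3 - <<'E'
from h import *
s,w=shot('wrist','w4.png'); print(s['time_s'],s['eef_pos'],s['grip_width']*85.4,s['force'])
E
```

```text
11.4333 [470.83549622 213.79207094   8.07537282] 59.72576549710664 [-0.01087915  0.32596556 -0.0170381 ]
```

View pics/w4.png

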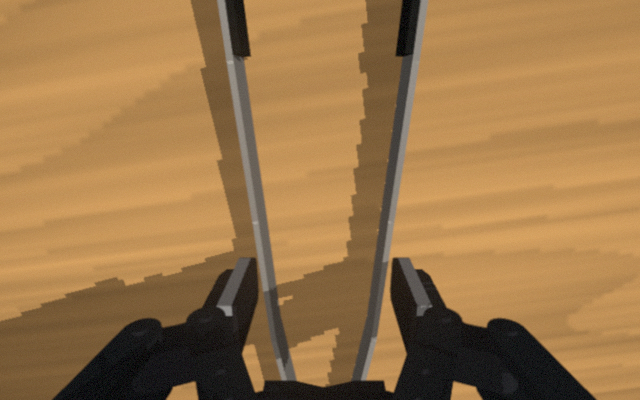

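```bash
python3 - <<'E'
from h import *
s=ctrl.sense();T=np.linalg.inv(pose(s))
for p in [(253,222),(268,291),(393,222),(381,262),(240,56),(405,56),(229,62)]: print(p,(T@np.r_[onz('wrist',p,18,s),1]).round(1))
for X in [(0,0,-10,1),(0,-11,0,1),(0,11,-10,1)]: print(X,proj('wrist',(pose(s)@np.array(X))[:3],s).round())
E
```

```text
(253, 222) [-29.6 -29.2 -10.    1. ]
(268, 291) [-25.2   3.7 -10.    1. ]
(393, 222) [ 27.7 -29.2 -10.    1. ]
(381, 262) [ 23.8 -10.7 -10.    1. ]
(240, 56) [-30.1 -92.4 -10.    1. ]
(405, 56) [ 27.9 -92.4 -10.    1. ]
(229, 62) [-34.1 -90.4 -10.    1. ]
(0, 0, -10, 1) [325. 284.]
(0, -11, 0, 1) [325. 250.]
(0, 11, -10, 1) [325. 305.]
```

>>> play_rows --motion '[[[0,0,2],[0,0,0]],[[0,0,2],[0,0,0]],[[0,0,0],[0,0,0]],[[0,0,0],[0,0,0]],[[0,0,0],[0,0,0]],[[0,0,0],[0,0,0]]]' --fingers 46 --squeeze 30

```text
time_s: 11.98
eef_pos: [471.4, 214.0, 4.5]
ee_rot: [0.001, -0.653, 0.757, -0.001]
force: [-0.6, -0.1, 8.8]
grip_width: 0.539
```

>>> play_rows --motion '[[[0,0,-4],[0,0,0]],[[0,0,-8],[0,0,0]],[[0,0,-15],[0,0,0]],[[0,0,-20],[0,0,0]],[[0,0,-25],[0,0,0]],[[0,0,-30],[0,0,0]],[[0,0,-30],[0,0,0]],[[0,0,-15],[0,0,0]],[[0,0,0],[0,0,0]],[[0,0,0],[0,0,0]]]'

```text
time_s: 12.82
eef_pos: [470.5, 213.7, 150.8]
ee_rot: [0.0, -0.653, 0.757, -0.0]
force: [0.3, -0.1, -0.8]
grip_width: 0.541
```

```bash
python3 - <<'E'
from h import *
s,w=shot('wrist','w5.png'); print(s['time_s'],s['eef_pos'],s['grip_width']*85.4,s['force'],s['wrist_torque'])
rows((549.5,-121.5,135),-125,18,s)
E
```

```text
12.8167 [470.48610223 213.68359094 150.78177716] 46.212799894730054 [ 0.3425689  -0.13449501 -0.75107115] [ 0.00954583 -0.03863433  0.02307589]
18 x [ 15.95 -10.87   0.88] [-0.    0.    1.47] | total turn [-0.   0.  26.5] | 16.0
```

View pics/w5.png

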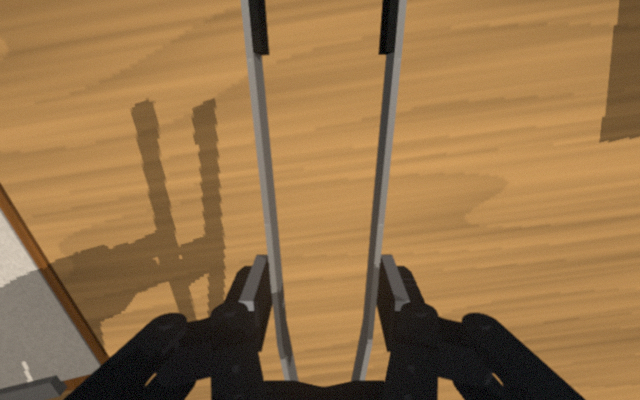

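The tongs hang level in the fingers, jaw linings at columns 268 and 380 with their rear edge at row 53, centred on the tool.

>>> play_rows --motion '[[[8,-5.4,0.5],[0,0,0.7]],[[16,-10.9,0.9],[0,0,1.5]],[[16,-10.9,0.9],[0,0,1.5]],[[16,-10.9,0.9],[0,0,1.5]],[[16,-10.9,0.9],[0,0,1.5]],[[16,-10.9,0.9],[0,0,1.5]],[[16,-10.9,0.9],[0,0,1.5]],[[16,-10.9,0.9],[0,0,1.5]],[[16,-10.9,0.9],[0,0,1.5]],[[16,-10.9,0.9],[0,0,1.5]],[[16,-10.9,0.9],[0,0,1.5]],[[16,-10.9,0.9],[0,0,1.5]],[[16,-10.9,0.9],[0,0,1.5]],[[16,-10.9,0.9],[0,0,1.5]],[[16,-10.9,0.9],[0,0,1.5]],[[16,-10.9,0.9],[0,0,1.5]],[[16,-10.9,0.9],[0,0,1.5]],[[16,-10.9,0.9],[0,0,1.5]],[[8,-5.4,0.5],[0,0,0.7]]]'

```text
time_s: 14.45
eef_pos: [547.9, -124.9, 132.7]
ee_rot: [-0.001, -0.457, 0.889, 0.001]
force: [0.4, -0.6, -0.0]
grip_width: 0.539
```

>>> play_rows --motion '[[[0,0,0],[0,0,0]],[[0,0,0],[0,0,0]],[[0,0,0],[0,0,0]],[[0,0,0],[0,0,0]]]'

```text
time_s: 14.78
eef_pos: [548.6, -121.6, 134.2]
ee_rot: [-0.0, -0.459, 0.888, 0.0]
force: [0.0, -0.2, -2.1]
grip_width: 0.539
```

```bash
python3 - <<'E'
from h import *
s,w=shot('wrist','w6.png'); print(s['time_s'],s['eef_pos'],s['grip_width']*85.4,s['force'])
shot('top','t6.png');shot('scene','s6.png')
print(tri('scene',spot('scene','cartridge_center')[0][1],'top',spot('top','cartridge_center')[0][1]) if spot('top','cartridge_center') else 0)
for n in ['cartridge_center','jaw_left','jaw_right']: print(n,[spot(c,n)[:2] for c in('wrist','top','scene')])
P=pose(s); print('jaw mid px',proj('wrist',(P@[0,-108,-4.5,1])[:3],s),'expected cart top px',proj('wrist',np.array([638,-183.5,76]),s))
E
```

```text
14.7833 [ 548.55284794 -121.62330033  134.20325872] 46.013769156102285 [ 0.03923993 -0.21967666 -2.12522064]
0
cartridge_center [[(0.73, array([322.5,  28. ]))], [], [(0.8, array([245.4, 292.4]))]]
jaw_left [[(0.59, array([260.1,  28.6]))], [], []]
jaw_right [[(0.79, array([388. ,  24.8]))], [(0.42, array([457.1, 215.4]))], [(0.63, array([214.3, 239.3]))]]
jaw mid px [326.86857093   8.21684222] expected cart top px [323.56571744  29.03595519]
```

View pics/w6.png

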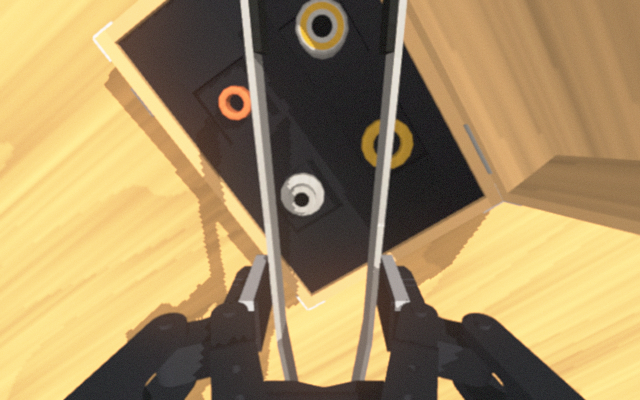

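The cartridge top (yellow ring) is at (323,25), between the jaw linings at (260,25) and (388,25).

```bash
python3 - <<'E'
from h import *
s=ctrl.sense();T=np.linalg.inv(pose(s))
X=onz('wrist',(322,25),76,s); print(X,(T@np.r_[X,1]).round(1)); 
a,b=spot('scene','cartridge_center')[0],0
print('scene at z=56',onz('scene',a[1],56).round(1))
E
```

```text
[ 640.01361038 -185.05580727   76.        ] [  -2.  -110.7   58.3    1. ]
scene at z=56 [ 639.7 -181.4   56. ]
```

>>> play_rows --motion '[[[-1.5,-3,0],[0,0,0]],[[0,0,5],[0,0,0]],[[0,0,8],[0,0,0]],[[0,0,10],[0,0,0]],[[0,0,10],[0,0,0]],[[0,0,10],[0,0,0]],[[0,0,10],[0,0,0]],[[0,0,10],[0,0,0]],[[0,0,8],[0,0,0]],[[0,0,5],[0,0,0]],[[0,0,3],[0,0,0]],[[0,0,0],[0,0,0]],[[0,0,0],[0,0,0]]]'

```text
time_s: 16.57
eef_pos: [552.1, -123.2, 55.5]
ee_rot: [0.0, -0.459, 0.889, -0.0]
force: [0.1, 0.5, -1.8]
grip_width: 0.541
```

```bash
python3 - <<'E'
from h import *
s,w=shot('wrist','w7.png'); print(s['time_s'],s['eef_pos'],s['grip_width']*85.4,s['force'],s['wrist_torque'])
E
```

```text
16.5667 [ 552.08836864 -123.16150593   55.51507988] 46.19787696458382 [ 0.14862467  0.48831955 -1.84910628] [0.02069612 0.02506522 0.01309502]
```

View pics/w7.png

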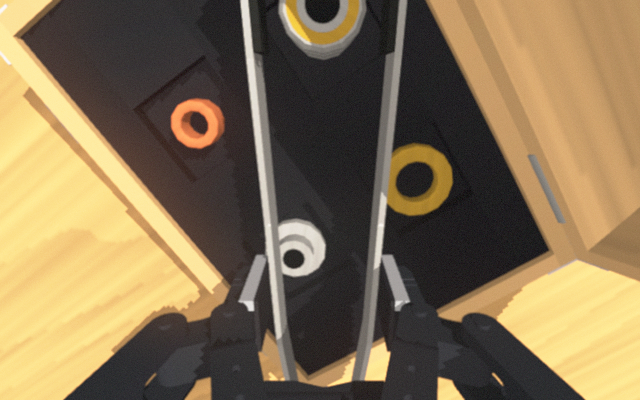

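The cartridge (322,10) is centred between the jaw linings, with no contact force. I'll close the tongs now.

>>> play_rows --motion '[[[0,0,0],[0,0,0]],[[0,0,0],[0,0,0]],[[0,0,0],[0,0,0]],[[0,0,0],[0,0,0]],[[0,0,0],[0,0,0]],[[0,0,0],[0,0,0]]]' --fingers 32 --squeeze 45

```text
time_s: 17.12
eef_pos: [552.1, -123.1, 55.5]
ee_rot: [0.0, -0.459, 0.888, -0.0]
force: [0.9, 0.5, -0.5]
grip_width: 0.429
```

>>> play_rows --motion '[[[0,0,-2],[0,0,0]],[[0,0,-4],[0,0,0]],[[0,0,-4],[0,0,0]],[[0,0,-5],[0,0,0]],[[0,0,0],[0,0,0]],[[0,0,0],[0,0,0]]]'

```text
time_s: 17.62
eef_pos: [552.0, -123.1, 70.6]
ee_rot: [0.0, -0.459, 0.889, -0.0]
force: [-0.9, -0.4, -2.4]
grip_width: 0.427
```

```bash
python3 - <<'E'
from h import *
s,w=shot('wrist'); _,c=shot('scene'); print(s['time_s'],s['eef_pos'],s['grip_width']*85.4,s['force'],s['wrist_torque'])
cv2.imwrite('pics/w8.png',np.hstack([cv2.resize(w,(480,300)),cv2.resize(c[200:350,140:300],(320,300))])[:,:,::-1])
E
```

```text
17.6167 [ 551.9568077  -123.12922061   70.60058491] 36.45655131272503 [-0.92843749 -0.42958451 -2.41534898] [0.09585984 0.11571624 0.01357415]
```

View pics/w8.png

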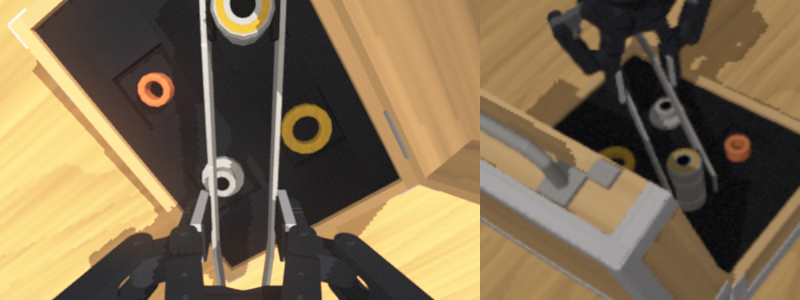

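The jaws hold the cartridge, and the wrist torque of 0.15 N m matches its weight at 108 mm. It lifts clear in both views, so I'll keep lifting.

>>> play_rows --motion '[[[0,0,-4],[0,0,0]],[[0,0,-7],[0,0,0]],[[0,0,-9],[0,0,0]],[[0,0,-9],[0,0,0]],[[0,0,-9],[0,0,0]],[[0,0,-9],[0,0,0]],[[0,0,-9],[0,0,0]],[[0,0,-9],[0,0,0]],[[0,0,-9],[0,0,0]],[[0,0,-9],[0,0,0]],[[0,0,-9],[0,0,0]],[[0,0,-9],[0,0,0]],[[0,0,-8],[0,0,0]],[[0,0,-6],[0,0,0]],[[0,0,-3],[0,0,0]],[[0,0,0],[0,0,0]],[[0,0,0],[0,0,0]],[[0,0,0],[0,0,0]],[[0,0,0],[0,0,0]]]'

```text
time_s: 19.3
eef_pos: [551.7, -123.0, 187.8]
ee_rot: [-0.0, -0.459, 0.889, 0.0]
force: [-1.0, -0.5, -2.5]
grip_width: 0.424
```

```bash
python3 - <<'E'
from h import *
s,w=shot('wrist'); _,c=shot('scene');_,t=shot('top'); print(s['time_s'],s['eef_pos'],s['grip_width']*85.4,s['force'],s['wrist_torque'],s['dq'].round(4))
r=cv2.resize
cv2.imwrite('pics/w9.png',np.vstack([np.hstack([r(w,(400,250)),r(t,(400,250))]),r(c[130:380,40:440],(480,300),).copy() if 0 else np.hstack([r(c[130:350,100:452],(480,300)),np.zeros((300,320,3),np.uint8)])])[:,:,::-1])
X=(pose(s)@[0,-108,-4.5,1])[:3]; print('jaw mid',X)
a=spot('scene','cartridge_center');b=spot('top','cartridge_center'); print(a[:1],b[:1], tri('scene',a[0][1],'top',b[0][1]) if a and b else '')
E
```

```text
19.3 [ 551.71291794 -122.99276148  187.80841599] 36.23564924127185 [-1.03849752 -0.53479795 -2.53135401] [ 0.10160535  0.10973787 -0.0006492 ] [ 0.0019 -0.0013  0.0007  0.0006  0.0008 -0.0007]
jaw mid [ 639.77892623 -185.51717179  192.20458463]
[(0.96, array([235.6, 236.4]))] [(0.74, array([459.7, 201.6]))] (array([ 639.8610108 , -188.22085276,  187.99083914]), np.float64(3.2384666986105453))
```

View pics/w9.png

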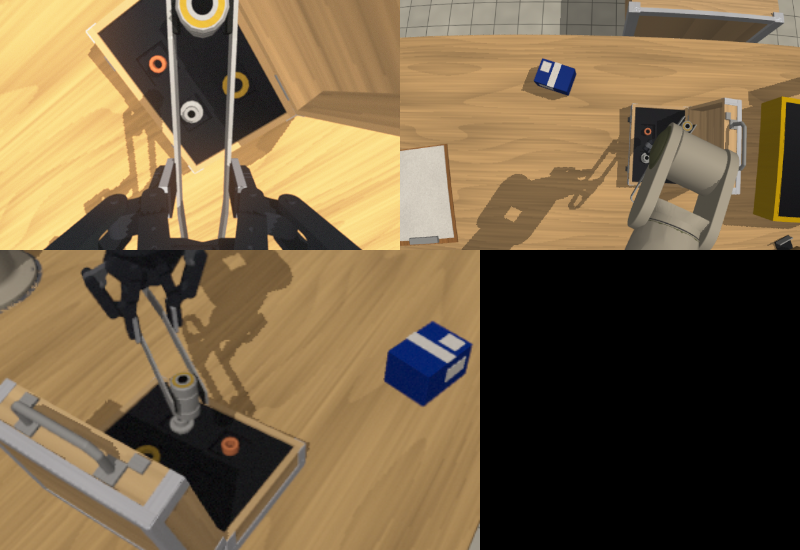

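The cartridge is held upright in the jaws, its bottom about 160 mm above the bench, or 120 mm above the rim. The lid is open, and the ring, collar, bush and carton are in place.

```bash
python3 -c "
from rig import ctrl
print(ctrl.finish_job()); s=ctrl.sense(); print(s['time_s'],s['eef_pos'],s['grip_width']*85.4,s['force'])"
```

```text
the job is handed in; nothing more can be done
None
the job is handed in; nothing more can be done
```

I opened the lid onto its stop, picked up the tongs, and used them to lift the bearing cartridge out of its pocket. The job was handed in at about 19.4 s with the cartridge held in the jaws. The gripper stayed on the tongs' grip point, about 108 mm from the cartridge, and never touched it.

- **Height:** the cartridge's underside is about 160 mm above the bench, roughly 120 mm above the case's rim. The jaw position and the camera triangulation of its centre (188 mm) agree to within a few mm.
- **Holding:** joint speeds were near zero, the grip was steady at 36 mm, and the wrist torque of about 0.15 N m matched the cartridge's weight in the jaws.
- **Surroundings:** the last pictures showed the lid open and the ring, collar, bush and carton in their places.
- **Forces:** the largest wrist force I read was about 29 N, as the gripper closed on the lid handle slightly off centre.

No check failed. The case position differed by about 7 mm between the top and scene cameras, which I corrected with close wrist-camera views before gripping. The state could not be read after hand-in, so the final second of holding is unchecked.

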